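# Throw the barrel bolt of a router test cradle

### The arm

A 6-joint arm with a two-finger parallel gripper is mounted at the origin on the work surface. World frame = base frame: x ahead of the robot, y to its left, z up, the work surface at z = 0. Lengths are in m, angles in rad, forces in N, time in s.
With the tool pointing down it reaches from about 0.35 to 0.975 m from the base axis. Payload 4.9 kg.
Tool frame: the origin (TCP) lies at the very end of the fingers, on their centre line; the grasp point (between the pads) lies 19 mm behind it; z points along the fingers, y is the line along which they close (so a half turn about z gives the same grasp; the last joint's range is limited). The gripper opens to 85 mm and grips with 20 to 120 N. Pads are 22 mm wide; open, the fingers measure 114 mm over their backs; the gripper's body (76 mm by 85 mm) begins 54 mm behind the grasp point. The pads swing forward as they close: fully open they stand 13 mm farther back than shut.
Start: joints at [-0.119, 0.053, 1.613, -0, 1.476, -0.119], TCP at [0.625, 0, 0.231] pointing down, gripper open.
Joint ranges: [-3.01, 3.01], [-1.01, 2.22], [0.06, 2.58], [-1.02, 4.17], [0.09, 2.62], [-3.14, 3.14]. Speed limits (rad/s): [2.57, 2.57, 3.14, 3.14, 3.14, 3.14].

### API

Orientations are given as a unit quaternion [x, y, z, w].
In Python, from plant import * gives the robot as it stands.
- The arm moves only by the shell command python3 -m creep 'ROWS' [FORCE]. ROWS is JSON, a list of rows, each a list of 7 numbers: the shift along the tool's x, y, z in m, then the turn, a rotation vector about the tool's x, y, z in degrees, then the closure in counts, from 0 (fully open) to 255 (shut). A call has 1 to 5 rows; each row shifts and turns the commanded pose from where the row before left it, along the tool's axes as they then stand; what a row does not reach is not made up. A row lasts 1/8 s, in which the tool goes at most 62.5 mm and 10.7 degrees, less where a joint would pass 70% of its speed; a pose out of reach is approached as far as the arm can. A call with a gripper value outside its range is refused whole. The fingers move at their own pace and stop on an object; FORCE is the grip in N (left out, the last holds). Time passes only in rows, so rows that do not move let the fingers close. It gives the time, the measured TCP pose, the force, the opening and the grip force at its end, in the units of the state.
- sense(): the state, without advancing time (a new reading comes with each control period).
- get_image(name): name is "scene" or "side" or "wrist"; returns the picture (384x512x3 uint8, red, green, blue); there is no depth.
- camera_params(name): a dict with "fx", "fy", "cx", "cy" (pixels), "R" (3x3) and "t" (3): a world point X has camera coordinates R X + t. Camera axes: x right, y down, z forward; pixel columns grow to the right and rows downward; lengths in m; the calibration is good to about 2 mm. A picture is of the moment at which its call begins: read the wrist's pose just before it. camera_params takes no time and is no camera call; for the wrist camera it gives the pose at the moment of the call.
- hand_in(): hands the job in; it is judged then, once.
The state is a dict: "time": time; "joints": joint angles; "joint_velocities": joint speeds; "joint_efforts": joint torques, N m; "tcp_pos": TCP position; "eef_rot": TCP orientation; "force": force on the tool from outside, world axes, zero at the start; "wrist_torque": the same for the moment, N m; "grip_width": finger opening in m; "grasp_force": force on a finger pad.
Only numpy, scipy, OpenCV 4.12 (cv2) and the standard library are available. Lean on these libraries where they do the work, as an engineer would, in place of code of your own. Each camera call takes 0.05 s, during which the arm holds its last target. There are 200 camera calls.

### The job

Lock the router's hold-down strap in its test cradle: lift the barrel bolt's ball-ended handle out of its notch, slide the bolt through the strap's eye as far as the stop at the second notch, and let the handle down fully into that notch, then let go. The second notch is set differently on each cradle, so feel for it: never force the handle against its guide, with no more than 12 N on it at any time, and leave everything else on the bench where it is.

Things in the scene. Friction and masses are not known exactly. Their poses are not given: they have to be found in the camera images.
- cradle: aluminium router test cradle fixed to the bench, base plate 255 x 335 x 8 mm, with a black router held down by a steel strap. Origin at bench height, straight below the bolt's axis at the middle of the first notch. y axis: along the bolt, pointing the way it travels to lock; x axis: from the bolt to the router; z up. The bolt's axis is 62 mm above the bench
- guide: rigid steel plate, 6 mm thick, parallel to the bolt and 20 mm from its axis on the side away from the router; origin and axes as the cradle's. Its top edge has two notches 11 mm deep for the handle's 10 mm stem; the ridge between is 68 mm above the bench. At the outer side of each notch a stop post, flush with the notch's wall, rises to 98 mm
- first_notch (a point): middle of the first (starting) notch, 24 mm wide, at the notch's floor, 57 mm above the bench
- catch_far (a point): farthest setting of the second notch: the middle of its floor when so set, at y = 112 mm along the guide. That notch (14 mm wide) is in a catch plate clamped by hand anywhere from here to 42 mm nearer the first notch; its true place is not measured: find it by feel or sight. A lifted handle slid along meets the catch's stop post exactly when its stem is over the second notch
- knob: handle of the barrel bolt, steel: round stem 10 mm thick ending in a ball 24 mm across whose centre is 70 mm from the bolt's axis. Origin on the bolt's axis; the stem runs along its own -x axis. With its stem in a notch it lies level, pointing away from the router, the ball's centre 62 mm above the bench. It falls by its own weight when let go (about 0.1 kg)
- knob_center (a point): centre of the 24 mm ball at the end of the handle; free space all round it except for the stem
- bolt (a joint): travel of the bolt rod along the cradle's y axis in m: about 0 in the first notch (start within 3 mm of its middle), 0.068 to 0.114 in the second; drags with about 1.5 N
- handle (a joint): turn of the handle about the bolt's axis in rad: 0 lying level in a notch, growing as it is lifted, stop at 1.0; its stem is clear of the ridge above about 0.55 and it rests at about 0.53 when let down on the ridge
- sfp: small steel plug-in transceiver module, 14 x 68 x 11 mm, lying on the cradle's base plate in front of the bolt; a bystander
- antenna: loose black paddle antenna, 16 x 126 x 9 mm, lying on top of the router; a bystander
- desk_switch: grey five-port desktop network switch, 85 x 120 x 28 mm; a bystander
- power_brick: black power supply brick, 50 x 110 x 32 mm; a bystander
- screwdriver: screwdriver lying on the bench; a bystander
- reel: empty grey cable reel, 100 mm across, 56 mm high; a bystander
- plug_tray: open blue tray for plugs, 100 x 130 x 35 mm; a bystander
- mug: white mug, 80 mm across, 90 mm high; a bystander

How it is judged:
On the way, in this order (a step that is already met when the one before it is completed fails the run):
1. the handle has been lifted out of the first notch (value of joint handle above 0.5 rad and value of joint bolt below 0.03 m), for 0.05 s.
2. the lifted bolt has been slid most of the way across (value of joint bolt above 0.05 m and value of joint handle above 0.4 rad), for 0.05 s.
At the end, for the whole second after the job is handed in: the bolt has travelled more than 60 mm, its handle lies down in the second notch (within 0.12 rad of level) and is at rest (value of joint bolt above 0.06 m and value of joint handle below 0.12 rad and linear speed of knob below 0.01 m/s); the robot touches nothing.
It fails at once if the handle was forced against the notched guide or its catch with more than 12 N (contact force between knob and guide above 12 N).
It fails at once if a bystander was moved by more than 20 mm (distance of any of sfp, antenna, desk_switch, power_brick, screwdriver, reel, plug_tray, mug from where it was at the start of the episode above 0.02 m).
It also fails if it takes over 51 s, if anything falls off the work surface, if the arm or the gripper's body presses on something with over 40 N, if the wrist force passes 120 N, or if a joint passes its speed limit or range.

## Working session

There is one attempt and no reset: what is moved stays moved. The work goes in short steps, Python scripts to look and compute and a shell command to move; the robot and the scene stay as the last step left them, time stands still between calls to the robot, and variables do not carry over. Pictures are saved under pics/ and viewed, at most 10 in all, crops included, and the job is handed in when it is done.

```bash
mkdir -p pics
python3 - <<'E'
from plant import *
import cv2
for n in("scene","side"):
    im=get_image(n)[:,:,::-1]
    cv2.imwrite(f"pics/{n}0.png",cv2.resize(im,(800,600),interpolation=cv2.INTER_CUBIC))
    p=camera_params(n);print(n,p)
print(sense())
E
```

```text
scene {'fx': 371.28996789379585, 'fy': 371.28996789379585, 'cx': 254.15031053855827, 'cy': 187.60725611356511, 'R': array([[-0.66386206,  0.7477559 , -0.01217668],
       [ 0.58226572,  0.5065841 , -0.6358767 ],
       [-0.46931205, -0.42922448, -0.77169459]]), 't': array([ 0.35473033, -0.24720663,  1.28502051])}
side {'fx': 473.69330756519184, 'fy': 473.69330756519184, 'cx': 258.43009433429233, 'cy': 195.73832709685203, 'R': array([[-0.9819278 , -0.18801154, -0.0216668 ],
       [-0.097114  ,  0.59881219, -0.79497977],
       [ 0.16243972, -0.77850859, -0.60624889]]), 't': array([0.48498289, 0.11240412, 1.35142467])}
{'time': 0.1, 'joints': array([-1.19007146e-01,  5.32970089e-02,  1.61413703e+00, -9.27312690e-06,
        1.47602937e+00, -1.19005973e-01]), 'joint_velocities': array([ 0.00041867, -0.00102689, -0.00475429,  0.00030664, -0.00025807,
       -0.00171283]), 'joint_efforts': array([ 6.14647306e-04, -3.94903493e+01, -3.71363103e+01, -4.52310599e-05,
        3.99340541e-03, -4.17574097e-05]), 'tcp_pos': array([6.24436553e-01, 6.07238438e-05, 2.30193895e-01]), 'eef_rot': array([ 7.07106573e-01,  7.07106370e-01, -5.81833502e-04, -7.32405552e-04]), 'force': array([0.42657992, 0.79353474, 0.79605122]), 'wrist_torque': array([ 0.01125328,  0.01064092, -0.0251916 ]), 'grasp_force': 0.0, 'grip_width': 0.08569508844267074}
```

View pics/scene0.png

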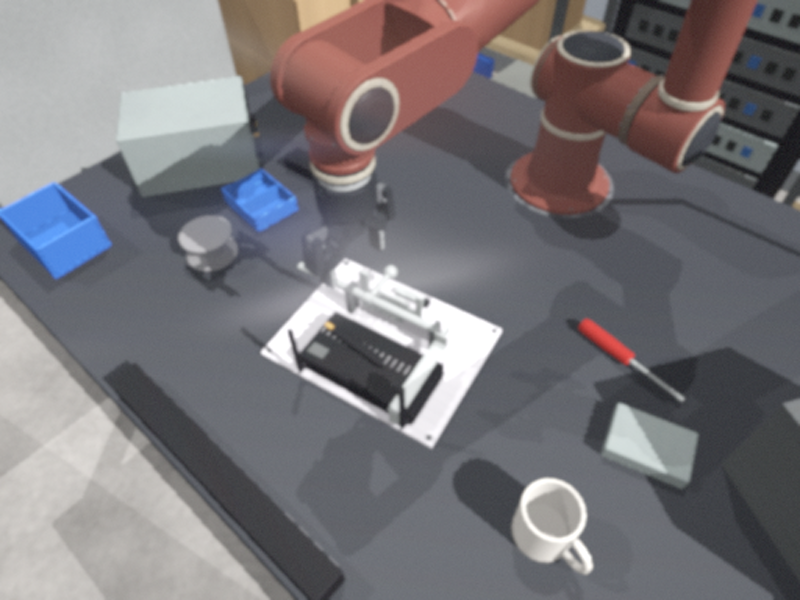

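View pics/side0.png

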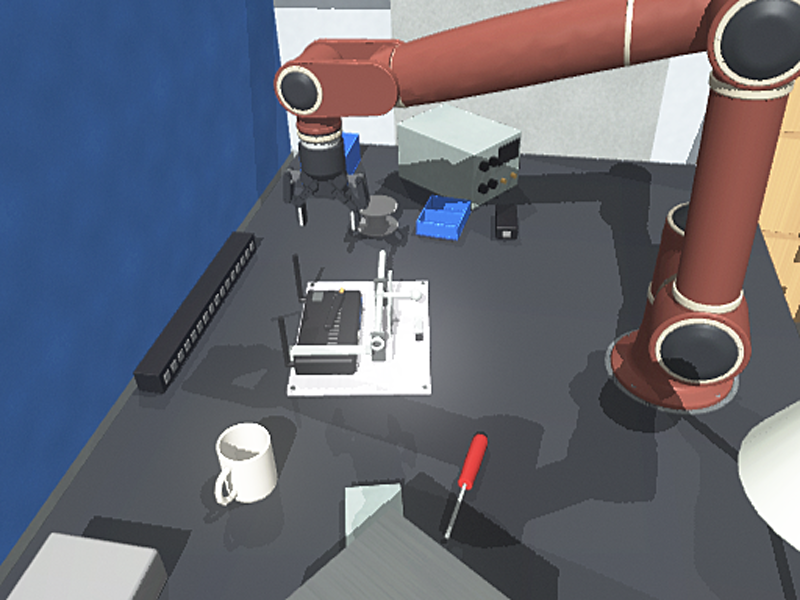

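The scene view shows the cradle with the ball near (390,271). In the side view the ball is near (418,296), the guide is near x≈390, and the plate corners are at (308,282), (428,282), (431,393) and (289,393). I'll enlarge both.

Run:
```python
from plant import *
import cv2
a=get_image("side")[170:260,180:285,::-1]
cv2.imwrite("pics/s1.png",cv2.resize(a,None,fx=6.5,fy=6.5,interpolation=cv2.INTER_CUBIC))
a=get_image("scene")[160:290,160:325,::-1]
cv2.imwrite("pics/c1.png",cv2.resize(a,None,fx=4.6,fy=4.6,interpolation=cv2.INTER_CUBIC))
```

```text
(no output)
```

View pics/s1.png

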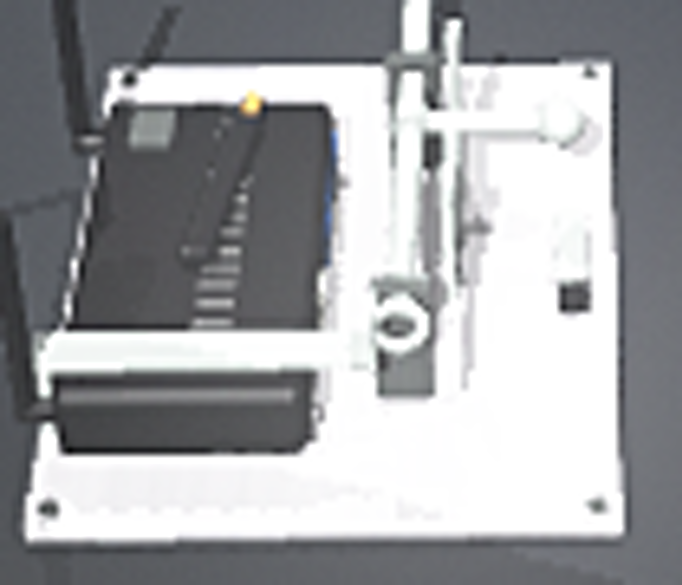

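View pics/c1.png

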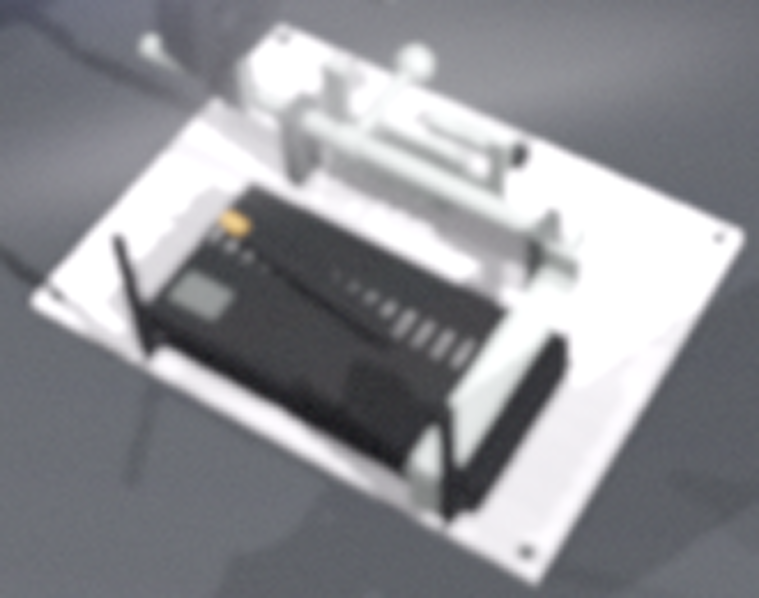

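Side crop: ball (563,122), with plate corners at (110,62), (612,62), (623,538) and (25,540). Scene crop: ball (415,62), first post top (338,68), and catch post top about (503,143).

```bash
cat > h.py <<'E'
from plant import *
import numpy as np
def ray(n,u,v):
    p=camera_params(n);d=p["R"].T@np.array([(u-p["cx"])/p["fx"],(v-p["cy"])/p["fy"],1]);return -p["R"].T@p["t"],d
def onz(n,u,v,z):
    o,d=ray(n,u,v);return o+d*(z-o[2])/d[2]
S=lambda u,v:("side",180+u/6.5-.4,170+v/6.5-.4)
C=lambda u,v:("scene",160+u/4.6-.4,160+v/4.6-.4)
E
python3 - <<'E'
from h import *
np.set_printoptions(precision=4,suppress=True)
for q in [(110,62),(612,62),(623,538),(25,540)]: print("S",onz(*S(*q),.008))
for q in [(280,22),(743,233),(538,583),(35,300)]: print("C",onz(*C(*q),.008))
print("ball",onz(*S(563,122),.062),onz(*C(415,62),.062))
print("posts",onz(*C(338,68),.098),onz(*C(503,143),.098),onz(*S(453,20),.098),onz(*S(437,285),.098))
E
```

```text
S [ 0.7333 -0.1508  0.008 ]
S [ 0.4786 -0.1916  0.008 ]
S [0.4176 0.1497 0.008 ]
S [0.6671 0.193  0.008 ]
C [ 0.4761 -0.1895  0.008 ]
C [0.4166 0.1422 0.008 ]
C [0.6697 0.1915 0.008 ]
C [ 0.7276 -0.1408  0.008 ]
ball [ 0.4808 -0.0649  0.062 ] [ 0.4786 -0.0647  0.062 ]
posts [ 0.5347 -0.0732  0.098 ] [0.5147 0.035  0.098 ] [ 0.5371 -0.0882  0.098 ] [0.5039 0.1048 0.098 ]
```

```bash
python3 -m creep '[[-0.0217,-0.0482,0.02,0,0,0,0],[-0.0217,-0.0482,0.02,0,0,0,0],[-0.0217,-0.0482,0.02,0,0,0,0],[0,0,0,0,0,10,0],[0,0,0,0,0,10,0]]' 20; python3 -m creep '[[0,0,0,0,0,10,0],[0,0,0,0,0,10,0],[0,0,0,0,0,10,0],[0,0,0,0,0,10,0],[0,0,0,0,0,10,0]]'; python3 -m creep '[[0,0,0,0,0,10,0],[0,0,0,0,0,0,0],[0,0,0,0,0,0,0]]'
python3 - <<'E'
from h import *
import cv2
s=sense();print(s["tcp_pos"],s["eef_rot"],s["force"],s["time"])
p=camera_params("wrist");print(p)
cv2.imwrite("pics/w1.png",cv2.resize(get_image("wrist")[:,:,::-1],(800,600),interpolation=cv2.INTER_CUBIC))
E
```

```text
time: 0.82
tcp_pos: [0.4792, -0.0652, 0.1704]
eef_rot: [0.821, 0.571, -0.0, -0.0]
force: [0.0, -0.4, 0.6]
grip_width: 0.0855
grasp_force: 0.0
time: 1.45
tcp_pos: [0.4802, -0.065, 0.1711]
eef_rot: [0.985, 0.171, -0.0, -0.0]
force: [-0.5, 0.1, -0.8]
grip_width: 0.0852
grasp_force: 0.0
time: 1.82
tcp_pos: [0.4803, -0.0651, 0.1712]
eef_rot: [0.996, 0.088, -0.0, -0.0]
force: [1.3, -0.2, 0.6]
grip_width: 0.0851
grasp_force: 0.0
[ 0.48028869 -0.06507193  0.17119409] [ 9.96086271e-01  8.83862647e-02 -8.75279373e-05 -1.96372666e-05] [ 1.342736   -0.18410008  0.64264383] 1.825
{'fx': 331.02531251687896, 'fy': 331.02531251687896, 'cx': 254.22201094446314, 'cy': 185.1949123643401, 'R': array([[ 1.77771901e-01, -9.84071627e-01, -4.28426344e-04],
       [-9.43600697e-01, -1.70584391e-01,  2.83758155e-01],
       [-2.79311432e-01, -5.00399632e-02, -9.58895785e-01]]), 't': array([-0.14898558,  0.42260545,  0.45112589])}
```

View pics/w1.png

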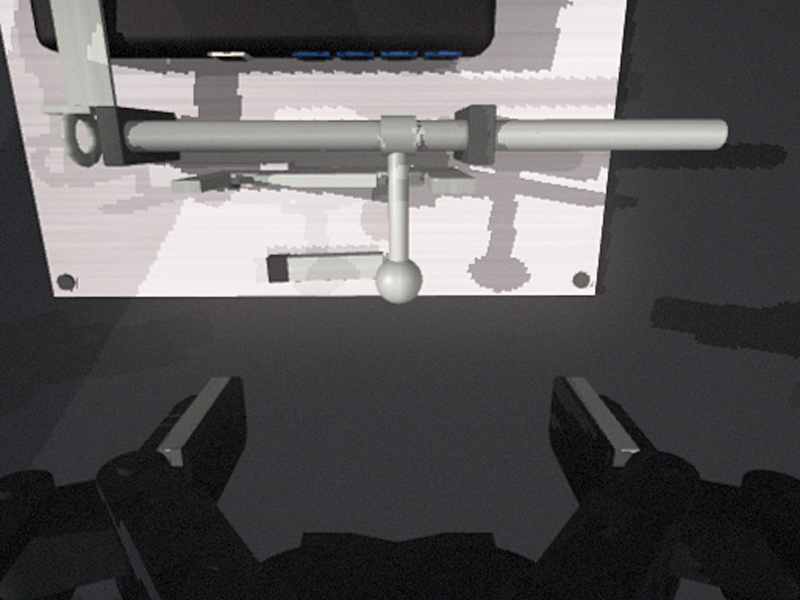

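The wrist view shows the ball at (399,280), the first post's inner edge near (427,183), and the catch near (172–240,182). The gripper is aligned with the cradle. I'll zoom in on the guide.

Run:
```python
from h import *
import cv2
im=get_image("wrist")[95:130,100:310,::-1]
cv2.imwrite("pics/w2.png",cv2.resize(im,None,fx=3.8,fy=7.6,interpolation=cv2.INTER_CUBIC))
print(onz("wrist",399*.64-.2,280*.64-.2,.062))
for u in (172,240,380,427): print(u,onz("wrist",u*.64-.2,183*.64,.098))
```

```text
[ 0.48342363 -0.06486859  0.062     ]
172 [0.51704582 0.03540846 0.098     ]
240 [0.52195476 0.00809613 0.098     ]
380 [ 0.53205985 -0.04812642  0.098     ]
427 [ 0.53545179 -0.0669985   0.098     ]
```

View pics/w2.png

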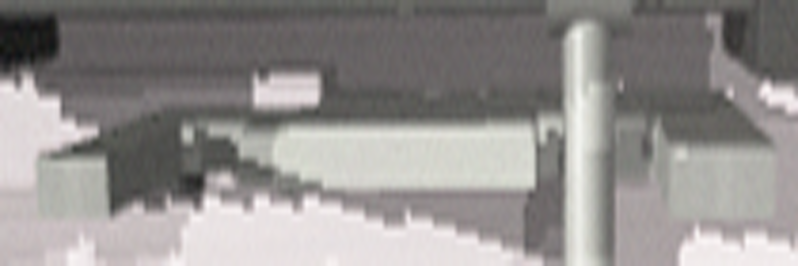

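Crop: the catch post's top spans u 38–110 (inner edge 110) and the first post's top spans 668–775 (inner edge 668), at v≈185.

Run:
```python
from h import *
ey=np.array([-.1737,.9848,0]);ex=np.array([.9848,.1737,0])
b=onz("wrist",399*.64-.2,280*.64-.2,.062);o=b+.07*ex
for u in (38,110,668,775):
    p=onz("wrist",100+u/3.8-.4,95+185/7.6-.4,.098);print(u,(p-o)@ex,(p-o)@ey)
```

```text
38 -0.020615732930977907 0.09322931190666182
110 -0.020576385717686035 0.0811288786368063
668 -0.020271503722998768 -0.01263136315040679
775 -0.02021305260907923 -0.030606811583994042
```

```bash
python3 -m creep '[[0.002,0,0.045,0,0,0,0],[0,0,0.045,0,0,0,0],[0,0,0.035,0,0,0,0],[0,0,0.004,0,0,0,0],[0,0,0,0,0,0,0]]' 20; python3 -m creep '[[0,0,0,0,0,0,120],[0,0,0,0,0,0,150],[0,0,0,0,0,0,165],[0,0,0,0,0,0,175],[0,0,0,0,0,0,185]]'
```

```text
time: 2.55
tcp_pos: [0.483, -0.0649, 0.0432]
eef_rot: [0.996, 0.087, 0.0, 0.0]
force: [-0.2, -0.2, -0.3]
grip_width: 0.0853
grasp_force: 0.0
time: 3.18
tcp_pos: [0.4825, -0.065, 0.0425]
eef_rot: [0.996, 0.087, 0.0, 0.0]
force: [0.6, -1.3, 0.1]
grip_width: 0.0235
grasp_force: 2.5
```

```bash
python3 -m creep '[[0,0,0,0,0,0,200],[0,0,0,0,0,0,200],[0,0,0,0,0,0,200]]' 20
```

```text
time: 3.55
tcp_pos: [0.4825, -0.065, 0.0424]
eef_rot: [0.996, 0.087, 0.0, 0.0]
force: [-0.2, -1.7, 0.6]
grip_width: 0.0223
grasp_force: 19.6
```

```bash
python3 -m creep '[[0.0002,0,-0.0055,0,0,0,200],[0.0007,0,-0.0056,0,0,0,200],[0.0011,0,-0.0055,0,0,0,200]]'; python3 -m creep '[[0.0016,0,-0.0054,0,0,0,200],[0,0,0,0,0,0,200]]'
```

```text
time: 3.92
tcp_pos: [0.4841, -0.0643, 0.0591]
eef_rot: [0.996, 0.087, -0.0, -0.0]
force: [1.3, -1.6, -0.6]
grip_width: 0.0224
grasp_force: 19.6
time: 4.18
tcp_pos: [0.4857, -0.064, 0.0646]
eef_rot: [0.996, 0.087, -0.0, -0.0]
force: [-1.5, -0.2, -0.1]
grip_width: 0.0224
grasp_force: 19.7
```

```bash
python3 -m creep '[[0.0019,0,-0.0052,0,0,0,200],[0.0024,0,-0.0051,0,0,0,200],[0.0028,0,-0.0049,0,0,0,200],[0.0031,0,-0.0046,0,0,0,200],[0.0035,0,-0.0043,0,0,0,200]]'; python3 -m creep '[[0.0039,0,-0.0041,0,0,0,200],[0,0,0,0,0,0,200]]'
```

```text
time: 4.8
tcp_pos: [0.4996, -0.0615, 0.0887]
eef_rot: [0.996, 0.087, -0.0, -0.0]
force: [-0.7, 1.3, -1.0]
grip_width: 0.0226
grasp_force: 19.6
time: 5.05
tcp_pos: [0.5038, -0.061, 0.0931]
eef_rot: [0.996, 0.087, 0.0, 0.0]
force: [-1.0, 1.0, -0.3]
grip_width: 0.0222
grasp_force: 19.6
```

Run:
```python
from h import *
import cv2
cv2.imwrite("pics/w3.png",cv2.resize(get_image("wrist")[40:300,:,::-1],(800,406),interpolation=cv2.INTER_CUBIC))
s=sense();print(s["tcp_pos"],s["force"])
```

```text
[ 0.50352427 -0.06102435  0.09273686] [-1.47195784  0.87644169 -0.39045638]
```

View pics/w3.png

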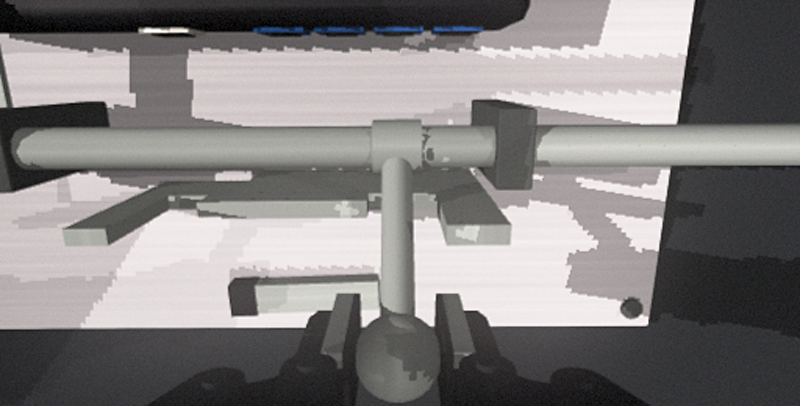

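The ball is held and the handle is up at about 0.8 rad. Inner edges are at (107,235) for the catch post and (440,215) for the first post.

```bash
python3 -m creep '[[0,-0.01,0,0,0,0,200],[0,-0.01,0,0,0,0,200],[0,-0.01,0,0,0,0,200],[0,-0.01,0,0,0,0,200],[0,0,0,0,0,0,200]]'; python3 -m creep '[[0,-0.01,0,0,0,0,200],[0,-0.01,0,0,0,0,200],[0,0,0,0,0,0,200]]'
python3 - <<'E'
from h import *
import cv2
cv2.imwrite("pics/w4.png",cv2.resize(get_image("wrist")[40:300,100:400,::-1],(690,598),interpolation=cv2.INTER_CUBIC))
s=sense();print(s["tcp_pos"],s["force"],(s["tcp_pos"]-[.5035,-.061,0])@[-.1737,.9848,0])
E
```

```text
time: 5.72
tcp_pos: [0.4958, -0.0203, 0.0924]
eef_rot: [0.996, 0.088, -0.0, -0.001]
force: [-1.9, 0.6, 0.7]
grip_width: 0.0223
grasp_force: 19.8
time: 6.1
tcp_pos: [0.4923, -0.0008, 0.0924]
eef_rot: [0.996, 0.088, -0.0, -0.001]
force: [-3.2, 1.4, 1.6]
grip_width: 0.022
grasp_force: 19.9
[ 0.49235752 -0.00109646  0.0924091 ] [-3.78398883  0.85936919  1.78524798] 0.06092845756056525
```

View pics/w4.png

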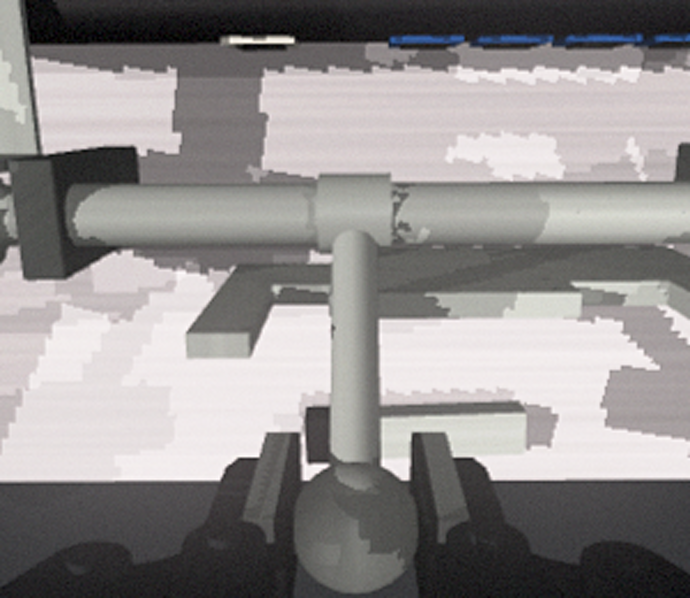

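```bash
python3 - <<'E'
from h import *
s=sense();p=onz("wrist",100+250/2.3-.3,40+345/2.3-.3,.098);print(p,(p-s["tcp_pos"])@[-.1737,.9848,0]-.005)
E
python3 -m creep '[[-0.0007,-0.004,0,0,0,0,200],[0,-0.004,0,0,0,0,200],[0,0,0,0,0,0,200]]'
```

```text
[0.51832033 0.02389067 0.098     ] 0.015097580343379755
time: 6.52
tcp_pos: [0.4909, 0.0061, 0.0924]
eef_rot: [0.996, 0.087, 0.0, -0.0]
force: [0.6, -0.2, -1.8]
grip_width: 0.0224
grasp_force: 19.8
```

```bash
python3 -m creep '[[0,-0.0025,0,0,0,0,200],[0,-0.002,0,0,0,0,200],[0,0,0,0,0,0,200]]';  python3 -m creep '[[0,-0.0008,0,0,0,0,200],[0,0,0,0,0,0,200]]'; python3 -m creep '[[0,-0.0005,0,0,0,0,200],[0,0,0,0,0,0,200]]'
```

```text
time: 6.9
tcp_pos: [0.4901, 0.0104, 0.0924]
eef_rot: [0.996, 0.087, 0.0, -0.0]
force: [2.4, -1.1, -2.4]
grip_width: 0.0226
grasp_force: 19.7
time: 7.15
tcp_pos: [0.4899, 0.0111, 0.0924]
eef_rot: [0.996, 0.087, 0.0, -0.0]
force: [2.4, -0.3, -2.9]
grip_width: 0.0224
grasp_force: 19.7
time: 7.4
tcp_pos: [0.4898, 0.0115, 0.0924]
eef_rot: [0.996, 0.087, 0.0, -0.0]
force: [3.4, -0.8, -4.9]
grip_width: 0.0222
grasp_force: 19.8
```

```bash
python3 -m creep '[[0.0004,0,0.0004,0,0,0,200],[0,0,0,0,0,0,200]]'; python3 -m creep '[[0,-0.0005,0,0,0,0,200],[0,0,0,0,0,0,200]]'
```

```text
time: 7.65
tcp_pos: [0.4897, 0.0115, 0.0922]
eef_rot: [0.996, 0.087, -0.001, 0.0]
force: [-0.7, -1.1, -1.2]
grip_width: 0.0223
grasp_force: 19.9
time: 7.9
tcp_pos: [0.4897, 0.012, 0.0922]
eef_rot: [0.996, 0.087, -0.0, 0.0]
force: [-2.7, -2.3, 1.7]
grip_width: 0.0223
grasp_force: 20.0
```

```bash
python3 -m creep '[[0,-0.0005,0,0,0,0,200],[0,0,0,0,0,0,200]]'
```

```text
time: 8.15
tcp_pos: [0.4897, 0.0125, 0.0922]
eef_rot: [0.996, 0.087, -0.0, 0.0]
force: [-3.3, -1.9, 1.0]
grip_width: 0.0222
grasp_force: 20.0
```

```bash
python3 -m creep '[[0,-0.0004,0,0,0,0,200],[0,0,0,0,0,0,200]]'
```

```text
time: 8.4
tcp_pos: [0.4896, 0.0129, 0.0922]
eef_rot: [0.996, 0.087, -0.0, 0.0]
force: [-3.9, -1.8, 3.0]
grip_width: 0.0221
grasp_force: 20.1
```

```bash
python3 -m creep '[[0,-0.0004,0,0,0,0,200],[0,0,0,0,0,0,200]]'
```

```text
time: 8.65
tcp_pos: [0.4896, 0.0133, 0.0922]
eef_rot: [0.996, 0.087, -0.0, 0.0]
force: [-4.2, -2.7, 4.2]
grip_width: 0.0227
grasp_force: 20.1
```

```bash
python3 -m creep '[[0,-0.0004,0,0,0,0,200],[0,0,0,0,0,0,200]]'
```

```text
time: 8.9
tcp_pos: [0.4895, 0.0137, 0.0922]
eef_rot: [0.996, 0.087, -0.0, 0.0]
force: [-4.4, -2.6, 2.8]
grip_width: 0.0222
grasp_force: 20.1
```

```bash
python3 -m creep '[[0,-0.0004,0,0,0,0,200],[0,0,0,0,0,0,200]]'
```

```text
time: 9.15
tcp_pos: [0.4895, 0.014, 0.0922]
eef_rot: [0.996, 0.087, -0.0, 0.0]
force: [-4.9, -2.7, 2.8]
grip_width: 0.0226
grasp_force: 20.1
```

```bash
python3 -m creep '[[0,-0.0004,0,0,0,0,200],[0,0,0,0,0,0,200]]'
```

```text
time: 9.4
tcp_pos: [0.4895, 0.014, 0.0922]
eef_rot: [0.996, 0.087, -0.0, 0.001]
force: [-4.2, -4.6, 3.2]
grip_width: 0.0224
grasp_force: 20.2
```

Contact with the stop came at about 76.3 mm of travel, matching the pictures. I'll back off 2 mm and lower along the arc.

```bash
python3 -m creep '[[-0.0003,0.0012,-0.0002,0,0,0,200],[0,0.001,0,0,0,0,200],[0,0,0,0,0,0,200]]'; python3 -m creep '[[-0.0039,0,0.0041,0,0,0,200],[-0.0035,0,0.0043,0,0,0,200],[0,0,0,0,0,0,200]]'
```

```text
time: 9.78
tcp_pos: [0.4896, 0.0126, 0.0921]
eef_rot: [0.996, 0.087, -0.0, -0.0]
force: [-2.1, 1.0, 1.1]
grip_width: 0.0223
grasp_force: 20.0
time: 10.15
tcp_pos: [0.4827, 0.0111, 0.0835]
eef_rot: [0.996, 0.087, 0.001, -0.0]
force: [2.7, 2.7, -0.8]
grip_width: 0.0225
grasp_force: 19.9
```

```bash
python3 -m creep '[[-0.0015,0.0004,0.0023,0,0,0,200],[-0.0015,0,0.0023,0,0,0,200],[0,0,0,0,0,0,200]]'
```

```text
time: 10.52
tcp_pos: [0.4797, 0.01, 0.0792]
eef_rot: [0.996, 0.087, 0.0, 0.0]
force: [2.4, 1.2, -1.9]
grip_width: 0.0227
grasp_force: 19.9
```

```bash
python3 -m creep '[[-0.0013,0,0.0024,0,0,0,200],[0,0,0,0,0,0,200]]'
```

```text
time: 10.78
tcp_pos: [0.478, 0.0098, 0.0767]
eef_rot: [0.996, 0.087, -0.0, 0.0]
force: [2.3, 0.7, -1.3]
grip_width: 0.0221
grasp_force: 19.9
```

```bash
python3 -m creep '[[-0.0012,0,0.0023,0,0,0,200],[0,0,0,0,0,0,200]]'
```

```text
time: 11.02
tcp_pos: [0.4768, 0.0095, 0.0744]
eef_rot: [0.996, 0.087, -0.0, 0.0]
force: [2.0, 0.2, 0.3]
grip_width: 0.0221
grasp_force: 19.9
```

```bash
python3 -m creep '[[-0.0011,0,0.0024,0,0,0,200],[-0.001,0,0.0024,0,0,0,200],[0,0,0,0,0,0,200]]'
```

```text
time: 11.4
tcp_pos: [0.4746, 0.0091, 0.0694]
eef_rot: [0.996, 0.087, -0.0, 0.0]
force: [0.7, 0.1, -0.6]
grip_width: 0.0221
grasp_force: 20.0
```

```bash
python3 -m creep '[[-0.0012,0,0.0032,0,0,0,200],[-0.0012,0,0.0031,0,0,0,200],[0,0,0,0,0,0,200]]'; python3 -m creep '[[-0.001,0,0.0034,0,0,0,200],[-0.0007,0,0.0034,0,0,0,200],[0,0,0,0,0,0,200]]'
```

```text
time: 11.78
tcp_pos: [0.4726, 0.0088, 0.0633]
eef_rot: [0.996, 0.087, 0.0, 0.0]
force: [0.9, -1.0, -0.3]
grip_width: 0.0223
grasp_force: 20.0
time: 12.15
tcp_pos: [0.4709, 0.0085, 0.0565]
eef_rot: [0.996, 0.087, 0.0, 0.0]
force: [0.7, 0.2, -0.4]
grip_width: 0.0222
grasp_force: 20.0
```

```bash
python3 -m creep '[[-0.0006,0,0.0034,0,0,0,200],[-0.0004,0,0.0034,0,0,0,200],[0,0,0,0,0,0,200]]'; python3 -m creep '[[-0.0002,0,0.0025,0,0,0,200],[-0.0001,0,0.0015,0,0,0,200],[0,0,0,0,0,0,200]]'
```

```text
time: 12.52
tcp_pos: [0.4699, 0.0084, 0.0497]
eef_rot: [0.996, 0.087, -0.0, 0.0]
force: [1.1, -1.7, -0.4]
grip_width: 0.0223
grasp_force: 20.0
time: 12.9
tcp_pos: [0.4697, 0.0083, 0.0458]
eef_rot: [0.996, 0.087, -0.0, 0.0]
force: [0.8, -1.2, 0.4]
grip_width: 0.0222
grasp_force: 20.0
```

```bash
python3 -m creep '[[0,0,0.0012,0,0,0,200],[0,0,0.0008,0,0,0,200],[0,0,0,0,0,0,200]]'
```

```text
time: 13.28
tcp_pos: [0.4696, 0.0083, 0.044]
eef_rot: [0.996, 0.087, -0.0, 0.0]
force: [-1.1, -1.7, 2.0]
grip_width: 0.0227
grasp_force: 20.1
```

```bash
python3 -m creep '[[0,0,0,0,0,0,180],[0,0,0,0,0,0,170],[0,0,0,0,0,0,150],[0,0,0,0,0,0,100],[0,0,0,0,0,0,0]]'; python3 -m creep '[[0,0,0,0,0,0,0],[0,0,0,0,0,0,0],[-0.001,0,-0.02,0,0,0,0],[0,0,-0.04,0,0,0,0],[0,0,-0.05,0,0,0,0]]'; python3 -m creep '[[0,0,-0.02,0,0,0,0],[0,0,0,0,0,0,0]]'
python3 - <<'E'
from h import *
import cv2
cv2.imwrite("pics/w5.png",cv2.resize(get_image("wrist")[:,:,::-1],(800,600),interpolation=cv2.INTER_CUBIC))
print(sense()["tcp_pos"])
E
```

```text
time: 13.9
tcp_pos: [0.4696, 0.0084, 0.0439]
eef_rot: [0.996, 0.087, -0.0, -0.0]
force: [-1.3, 0.9, 0.6]
grip_width: 0.0686
grasp_force: 0.0
time: 14.52
tcp_pos: [0.4676, 0.0083, 0.1538]
eef_rot: [0.996, 0.087, -0.001, -0.0]
force: [0.6, -0.0, -0.5]
grip_width: 0.0855
grasp_force: 0.0
time: 14.78
tcp_pos: [0.47, 0.008, 0.1761]
eef_rot: [0.996, 0.087, 0.002, 0.001]
force: [-0.4, -0.1, -1.0]
grip_width: 0.0854
grasp_force: 0.0
[0.46888377 0.00815445 0.17410154]
```

View pics/w5.png

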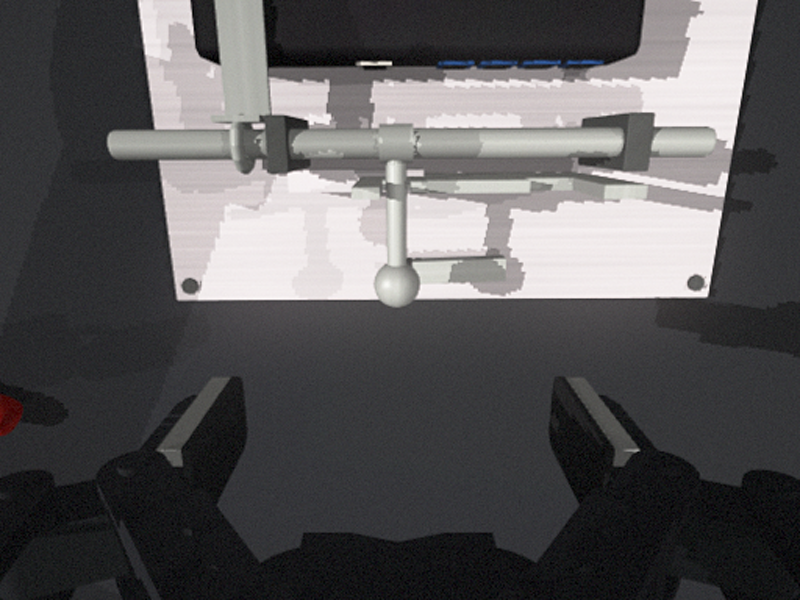

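The bolt passes through the strap's eye at (243,145). The handle lies level beside the catch post with its ball at (397,285), and the gripper is clear.

```bash
python3 -c "
from plant import *
print(hand_in())"
```

```text
the job is handed in; nothing more can be done
None
```

The bolt is through the strap's eye, the handle is let down level in the second notch and released, and the job was handed in at about 15 s; `hand_in()` returned no verdict.

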